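Slide the collared seed tube home in the slotted plate of the bird-seed tray

ROBOT

A 7-joint arm with a two-finger parallel gripper is mounted at the origin on the work surface. World frame = base frame: x ahead of the robot, y to its left, z up, the work surface at z = 0. Lengths are in m, angles in rad, forces in N, time in s.
With the tool pointing down it reaches from about 0.4 to 0.85 m from the base axis. Payload 10.4 kg.
Tool frame: the origin (TCP) lies on the centre line of the jaws, within the pads' length; the fingertips stand 8 mm ahead of it and the grasp point (between the pads) lies 11 mm behind it (r.nose_length is the distance from the TCP to the fingertips, in m); x points along the fingers, z is the direction in which the jaws open and shut, and the axes are right-handed (so a half turn about x gives the same grasp; the last joint's range is limited). The gripper opens to 87 mm and grips with 3 to 60 N. Pads are 19 mm wide; open, the fingers measure 117 mm over their backs; the gripper's body (75 mm by 190 mm) begins 51 mm behind the grasp point.
Start: joints at [1.132, 0.332, -0.065, 1.46, 0.022, 1.35, -0.088], TCP at [0.252, -0.572, 0.231] pointing down, gripper open.
Joint ranges: [-2.6, 2.6], [-0.5, 2.12], [-1.47, 1.34], [0.16, 2.42], [-1.27, 4.41], [0.06, 2.06], [-2.6, 2.6]. Speed limits (rad/s): [2.22, 2.22, 2.79, 2.79, 3.14, 3.14, 3.14].

INTERFACE

Orientations are given as a unit quaternion [w, x, y, z].
In Python, from rig import r gives the robot as it stands. The module is installed in compiled form; this text tells all that it offers.
- The arm moves only by the tool servo_tool, never from a script. Its arguments are lists of equal length, an entry for each row: "linear": the shift along the world's x, y, z in m, a list of three; "twist": the turn, a rotation vector about the world's x, y, z in rad, a list of three. In form: {"linear": [[x, y, z], ...], "twist": [[wx, wy, wz], ...]}. A call has 1 to 12 rows; each row shifts and turns the commanded pose from where the row before left it; what a row does not reach is not made up. A row lasts 1/12 s, in which the tool goes at most 41.7 mm and 7.16 degrees, less where a joint would pass 70% of its speed; a pose out of reach is approached as far as the arm can. A call with a gripper value outside its range is refused whole. "jaw" is the closure, from 0 (fully open) to 1 (shut), set as the call begins (left out, the last holds). The fingers move at their own pace and stop on an object; the grip force is fixed at half the most. Time passes only in rows, so rows that do not move let the fingers close. It gives the time, the measured TCP pose, the force and the opening at its end, in the units of the state.
- r.get_obs(): the state, without advancing time (a new reading comes with each control period).
- r.grab_frame(name): name is "side" or "top" or "wrist"; returns (picture, depth): 420x560x3 uint8, red, green, blue; 420x560 float32, m along the optical axis (not along the pixel's ray), 0 where there is no reading.
- r.get_calibration(name): a dict with "intrinsics" (3x3 intrinsics, pixels), "T" (4x4, takes a point from camera to world coordinates); the wrist camera has in their place "hand_eye" (4x4, takes a point from camera to tool coordinates, whose origin is the TCP and whose axes are the tool frame's). Camera axes: x right, y up, looking along -z (the intrinsics and any distortion apply to the point x, -y, -z); pixel columns grow to the right and rows downward; lengths in m; the calibration is good to about 2 mm. A picture is of the moment at which its call begins: read the wrist's pose just before it. get_calibration takes no time and is no camera call.
- r.sign_off(): hands the job in, once; it reports no verdict.
The state is a dict: "t": time; "q": joint angles; "qd": joint speeds; "joint_efforts": joint torques, N m; "tcp_pos": TCP position; "tcp_rot": TCP orientation; "ft_force": force on the tool from outside, world axes, zero at the start; "moment": the same for the moment, N m; "width": opening from 0.0 (shut) to 1.0 (fully open).
Only numpy, scipy, OpenCV 4.12 (cv2) and the standard library are available. Lean on these libraries where they do the work, as an engineer would, in place of code of your own. Each camera call takes 0.05 s, during which the arm holds its last target. There are 200 camera calls.

TASK

Pick up the collared seed tube from the shelf and slide it sideways into the slot of the seed tray's plate, collar underneath the plate. Push it between the two sprung rollers of the clip until it is fully home against the stop, finishing with a firm but careful press of about 15 N and never forcing it, then let go and leave it standing upright there. Leave the scoop, bird bath and perch where they are.

Things in the scene. Friction and masses are not known exactly. Their poses are not given: they have to be found in the camera images.
- tube_center (a point): Centre (on the axis, half-way up) of the seed tube: upright white plastic barrel, 32 mm diameter, 140 mm tall, 0.11 to 0.22 kg, z its axis. Starts standing on the shelf (shelf top z = 0), this point 70 mm up. Take it by the plain barrel's upper half, from above. Brittle: push it with no more than 25 N.
- collar (a point): Centre of the underside of the tube's round collar (flange): 50 mm diameter, 5 mm thick, underside 24 mm above the tube's foot (46 mm below the tube's centre). It must end under the tray's plate.
- holder: Seed tray, fixed. Origin: middle of its underside, on the shelf; x points from the slot's open mouth inwards along the slot, z up. 110 mm long (x -55 to 55), 100 mm wide. Its floor, 10 mm above the shelf over the whole length, carries the tube's foot. Above it is a 4 mm steel plate with the slot. The side walls under the plate are 84 mm apart.
- mouth (a point): Middle of the slot's mouth at the tray's front edge (holder x = -55, y = 0), level with the plate's top, 46 mm above the shelf; holder axes. The plate's underside is 42 mm up, 32 mm over the tray floor: the collar has 3 mm of play in height. The slot is centred on y = 0, about 50 mm wide at the mouth, narrowing to 34 mm at holder x = -30 and parallel from there to x = 30.
- buffer (a joint): Travel (m) of a small black rubber buffer in the spring clip on top of the plate: 0 out, 0.004 pressed flush with the clip's rigid stop. A tube at the stop holds it flush. It moves along the slot with a light spring (under 2 N). The clip (aluminium, 76 mm wide, top 57 mm above the shelf) is fixed, but where along the slot differs: tube axis at the stop = holder x -8 to +8 mm, y 0, not measured.
- roller_l (a joint): Outward travel (m) of the left (+y) of the clip's two upright steel rollers, 8 mm diameter, standing on the plate 20 mm before the stop's face, one each side, 28 mm between them when free. Each gives way sideways by a spring of 1.3 N/mm preloaded by 2 N. Pushing the tube between them takes about 4 to 10 N; it eases before the stop, which is felt as a steep rise above that. They then hold the tube.
- scoop: Small plastic seed scoop (open box 75 x 55 x 32 mm with a 75 mm handle to -x), loose bystander. Origin under the box.
- bath: Ceramic bird bath bowl, 130 mm in diameter, 45 mm high, loose bystander. Origin: centre of its underside.
- perch: Wooden perch dowel, 200 mm long, 14 mm thick, on two small feet, lying along its x, loose bystander. Origin: centre of its underside.
Not all that is in view belongs to the job. What is shaped like the holder but purple is not meant. Of the things that look like the part that bears tube_center, the smaller one is meant.

How it is judged:
On the way, in this order (a step that is already met when the one before it is completed fails the run):
1. the tube has been lifted off the shelf (height (world z) of tube_center above 0.078 m), for 0.1 s.
2. the tube stands in the slot's mouth, its collar below the plate (x of tube_center in the frame of holder between -0.06 and -0.025 m and y of tube_center in the frame of holder between -0.01 and 0.01 m and z of tube_center in the frame of holder between 0.077 and 0.085 m), for 0.05 s.
3. the tube is pressed firmly home on the stop: buffer flush, tube bearing on the tray and its clip with over 18 N in all (the rollers' own squeeze of about 9 N included) (value of joint buffer above 0.0028 m and contact force between tube and holder above 18 N), for 0.1 s.
At the end, for the whole second after the job is handed in: The tube stands upright (within 4 degrees) and at rest in the slot, within 2.5 mm of its middle, collar under the plate, fully home at the stop: the clip's buffer pressed in by more than 2.8 of its 4 mm (value of joint buffer above 0.0028 m and x of tube_center in the frame of holder between -0.0105 and 0.0105 m and y of tube_center in the frame of holder between -0.0025 and 0.0025 m and z of tube_center in the frame of holder between 0.077 and 0.0845 m and angle between tube_center's own z axis and vertical below 0.07 rad and linear speed of tube below 0.01 m/s); the robot touches nothing.
It fails at once if the tube is forced: over 40 N in all between it and the tray with its clip and rollers (a push of about 28 N) (contact force between tube and holder above 40 N).
It fails at once if a bystander (scoop, bath, perch) is moved by more than 20 mm (distance of any of scoop, bath, perch from where it was at the start of the episode above 0.02 m).
It also fails if it takes over 72 s, if anything falls off the work surface, if the arm or the gripper's body presses on something with over 40 N, if the wrist force passes 120 N, or if a joint passes its speed limit or range.

## Working session

There is one attempt and no reset: what is moved stays moved. The work goes in short steps, Python scripts to look and compute and a tool call to move; the robot and the scene stay as the last step left them, time stands still between calls to the robot, and variables do not carry over. Pictures are saved under pics/ and viewed, about 8 in all and at most 12, crops included, and the job is handed in when it is done.

Besides the shell and the picture viewer there is one more tool, called after ">>>" as a command line: name --argument value ..., lists and objects as JSON in quotes. servo_tool: Moves the arm, as the interface text tells. Its arguments: {"type":"object","properties":{"linear":{"type":"array","items":{"type":"array","items":{"type":"number"}}},"twist":{"type":"array","items":{"type":"array","items":{"type":"number"}}},"jaw":{"type":"number"}},"required":["linear","twist"]}

```bash
mkdir -p pics
cat > h.py <<'E'
import numpy as np, cv2
from rig import r
def frame(n):
    o=r.get_obs(); im,d=r.grab_frame(n); c=r.get_calibration(n)
    K=np.array(c["intrinsics"])
    if "T" in c: T=np.array(c["T"])
    else:
        w,x,y,z=o["tcp_rot"]
        from scipy.spatial.transform import Rotation as R
        A=np.eye(4);A[:3,:3]=R.from_quat([x,y,z,w]).as_matrix();A[:3,3]=o["tcp_pos"];T=A@np.array(c["hand_eye"])
    return im,d,K,T,c
def pts(d,K,T):
    v,u=np.mgrid[:d.shape[0],:d.shape[1]]
    x=(u-K[0,2])/K[0,0]*d;y=(v-K[1,2])/K[1,1]*d
    return np.stack([x,-y,-d],-1)@T[:3,:3].T+T[:3,3]
def ray(u,v,K,T,z):
    dr=T[:3,:3]@np.array([(u-K[0,2])/K[0,0],-(v-K[1,2])/K[1,1],-1]); o=T[:3,3]
    return o+dr*(z-o[2])/dr[2]
E
python3 - <<'E'
from h import *
for n in("top","side"):
    im,d,K,T,c=frame(n); cv2.imwrite(f"pics/{n}0.png",im[:,:,::-1]); np.savez(f"{n}0.npz",im=im,d=d,K=K,T=T)
    print(n,c.keys(),K.round(1).tolist(),T.round(3).tolist(),(d==0).mean())
print(r.get_obs(), r.nose_length, r.get_calibration("wrist"))
E
```

```text
top dict_keys(['intrinsics', 'T']) [[402.6, 0.0, 276.5], [0.0, 402.6, 210.5], [0.0, 0.0, 1.0]] [[0.049, 0.975, -0.217, 0.408], [-0.999, 0.048, -0.009, 0.021], [0.002, 0.217, 0.976, 0.991], [0.0, 0.0, 0.0, 1.0]] 0.003958333333333334
side dict_keys(['intrinsics', 'T']) [[414.9, 0.0, 281.8], [0.0, 414.9, 208.8], [0.0, 0.0, 1.0]] [[-0.998, 0.043, -0.036, 0.577], [-0.056, -0.696, 0.716, 0.797], [0.006, 0.716, 0.698, 0.822], [0.0, 0.0, 0.0, 1.0]] 0.004187925170068027
{'t': 0.1, 'q': array([ 1.1323978 ,  0.33280119, -0.06469464,  1.46085132,  0.02161562,
        1.34991591, -0.08848299]), 'qd': array([ 0.00016803, -0.00013728,  0.00029499, -0.00300908, -0.00024571,
        0.0005631 , -0.00075827]), 'joint_efforts': array([ 1.70398471e-03, -6.24544859e+01,  2.49028491e-02, -3.90720928e+01,
       -6.14040834e-02,  3.64618725e-02,  5.25982637e-05]), 'tcp_pos': array([ 0.25230237, -0.57144068,  0.22984104]), 'tcp_rot': array([ 0.59204927,  0.38624486,  0.59283532, -0.38579638]), 'ft_force': array([-0.37201627, -0.49195588, -0.88771402]), 'moment': array([-0.03199824, -0.03348021, -0.0155082 ]), 'width': 1.0001169438072852} 0.008 {'intrinsics': array([[334.22582947,   0.        , 280.12101511],
       [  0.        , 334.22582947, 208.35389299],
       [  0.        ,   0.        ,   1.        ]]), 'hand_eye': array([[-1.79301534e-04,  2.61396994e-01, -9.65231361e-01,
        -1.55090926e-01],
       [ 1.48041139e-04,  9.65231372e-01,  2.61396969e-01,
         7.32256759e-02],
       [ 9.99999973e-01, -9.60250726e-05, -2.11764974e-04,
         5.93028852e-04],
       [ 0.00000000e+00,  0.00000000e+00,  0.00000000e+00,
         1.00000000e+00]])}
```

View pics/top0.png

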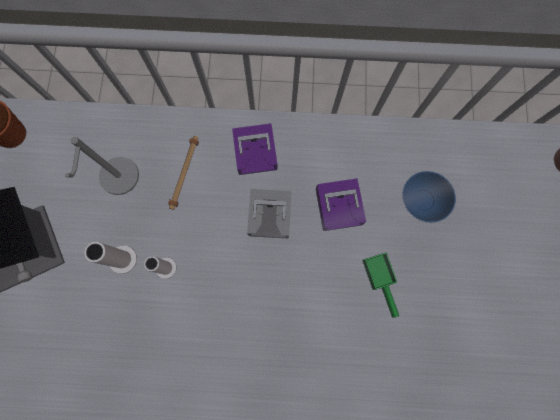

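View pics/side0.png

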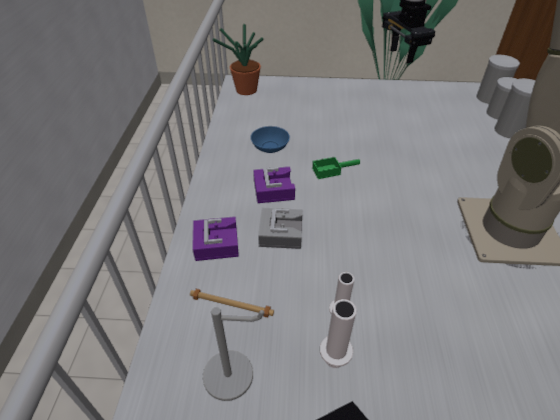

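Top view: two tubes, at (105,255) and (160,267). The second is the smaller, so it is the one meant. The trays are grey at (270,214) and purple at (255,150) and (342,205); grey is meant. Next I take enlarged crops and measure.

Run:
```python
from h import *
D={n:np.load(n+"0.npz") for n in("top","side")}
t=D["top"];s=D["side"]
a=cv2.resize(t["im"][170:290,80:310],None,fx=3.4,fy=3.4,interpolation=cv2.INTER_CUBIC)
b=cv2.resize(s["im"][190:370,190:370],None,fx=1.0,fy=1.0)
cv2.imwrite("pics/crop1.png",a[:,:,::-1])
# dark top disc of small tube in both views -> triangulate
def disc(im,x0,x1,y0,y1):
    g=im[y0:y1,x0:x1].max(2); m=(g<70).astype(np.uint8)
    n,l,st,ce=cv2.connectedComponentsWithStats(m); k=1+st[1:,4].argmax(); print(st[k]); return ce[k]+[x0,y0]
def line(p,D):
    K,T=D["K"],D["T"]; dr=T[:3,:3]@np.array([(p[0]-K[0,2])/K[0,0],-(p[1]-K[1,2])/K[1,1],-1]); return T[:3,3],dr/np.linalg.norm(dr)
def tri(p,q):
    o1,d1=line(p,t);o2,d2=line(q,s)
    A=np.c_[d1,-d2]; x=np.linalg.lstsq(A,o2-o1,rcond=None)[0]; P,Q=o1+x[0]*d1,o2+x[1]*d2
    return (P+Q)/2,np.linalg.norm(P-Q)
for nm,b1,b2 in(("small",(143,160,255,273),(336,357,272,287)),("big",(84,106,240,265),(330,360,298,320))):
    p=disc(t["im"],*b1);q=disc(s["im"],*b2); print(nm,p,q,tri(p,q))
# holder: points from depth in top view around plate
P=pts(t["d"],t["K"],t["T"])
print("tube depth pts",P[264,152],P[267,173])
m=np.zeros(t["d"].shape,bool);m[180:245,240:300]=1
sel=m&(P[...,2]>.040)&(P[...,2]<.050)
q=P[sel]; print("plate",len(q),np.median(q[:,2]),cv2.minAreaRect(q[:,:2].astype(np.float32)))
print([ (np.percentile(q[:,i],[1,50,99])).round(4) for i in range(3)])
```

```text
[ 3  3 11 11 92]
[ 5  2 11  9 80]
small [150.91304348 263.22826087] [346.1625 277.825 ] (array([0.47059582, 0.28748814, 0.13862818]), np.float64(0.001197658338480911))
[  3   4  16  16 195]
[  6   4  18  15 212]
big [ 94.18461538 251.32820513] [344.32075472 308.9245283 ] (array([0.48496463, 0.38946708, 0.18453596]), np.float64(0.0005787877578670914))
tube depth pts [0.46854771 0.2852889  0.1381506 ] [0.47190959 0.26920202 0.02641404]
plate 1126 0.0459113284663617 ((0.6137632727622986, 0.04768100753426552), (0.09990603476762772, 0.11061562597751617), 89.54826354980469)
[array([0.5595, 0.6199, 0.6684]), array([-0.0015,  0.0482,  0.0971]), array([0.0422, 0.0459, 0.0494])]
```

View pics/crop1.png

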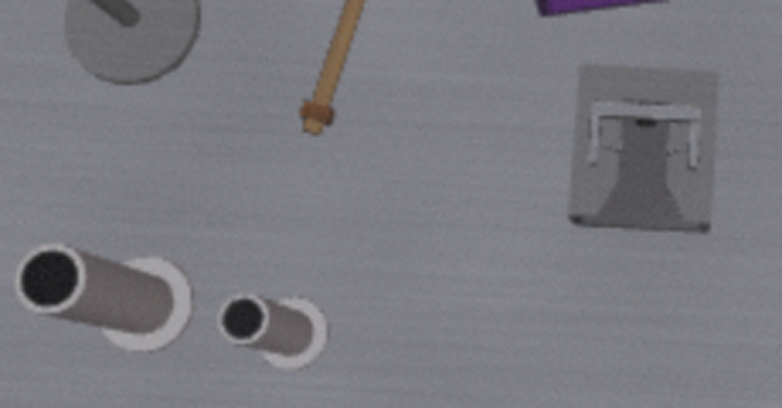

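The crop confirms it: the smaller tube is the one with the thin collar at top px (163,267). Its rim triangulates to z 0.139, against 0.185 for the big one. The grey tray's plate is at z 0.046 and measures 110x100, with its mouth toward the robot (−x). I'll grasp with the jaws opening along world x, the push direction.

>>> servo_tool --linear '[[0.022,0.033,0.006],[0.022,0.033,0.006],[0.022,0.033,0.006],[0.022,0.033,0.006],[0.022,0.033,0.006],[0.022,0.033,0.006],[0.022,0.033,0.006],[0.022,0.033,0.006],[0.022,0.033,0.006],[0.022,0.033,0.006],[0.022,0.033,0.006],[0.022,0.033,0.006]]' --twist '[[0,0,0.096],[0,0,0.096],[0,0,0.096],[0,0,0.096],[0,0,0.096],[0,0,0.096],[0,0,0.096],[0,0,0.096],[0,0,0.096],[0,0,0.096],[0,0,0.096],[0,0,0.096]]' --jaw 0

```text
t: 1.1
tcp_pos: [0.517, -0.174, 0.3028]
tcp_rot: [0.707, -0.001, 0.707, 0.001]
ft_force: [0.3, 0.1, -0.3]
width: 1.0
```

>>> servo_tool --linear '[[0.01,0.036,0],[0.01,0.036,0],[0.01,0.036,0],[0.01,0.036,0],[0.01,0.036,0],[0.01,0.036,0],[0,0,0],[0,0,0]]' --twist '[[0,0,0],[0,0,0],[0,0,0],[0,0,0],[0,0,0],[0,0,0],[0,0,0],[0,0,0]]'

```text
t: 1.77
tcp_pos: [0.5763, 0.0431, 0.3021]
tcp_rot: [0.707, -0.0, 0.707, 0.001]
ft_force: [0.4, -1.1, -0.4]
width: 0.999
```

Run:
```python
from h import *
im,d,K,T,c=frame("wrist"); cv2.imwrite("pics/w1.png",im[:,:,::-1]); np.savez("w1.npz",im=im,d=d,K=K,T=T)
P=pts(d,K,T); print(r.get_obs()["tcp_pos"],T[:3,3])
m=(abs(P[...,2]-.046)<.003)&(abs(P[...,0]-.614)<.07)&(abs(P[...,1]-.048)<.065)
q=P[m];print(len(q),np.median(q[:,2]),cv2.minAreaRect(q[:,:2].astype(np.float32)))
```

```text
[0.576338   0.04068131 0.30208282] [0.57854046 0.11427685 0.45723214]
4309 0.04691545535833802 ((0.6191078424453735, 0.04955403506755829), (0.10008247941732407, 0.10998723655939102), 89.58397674560547)
```

View pics/w1.png

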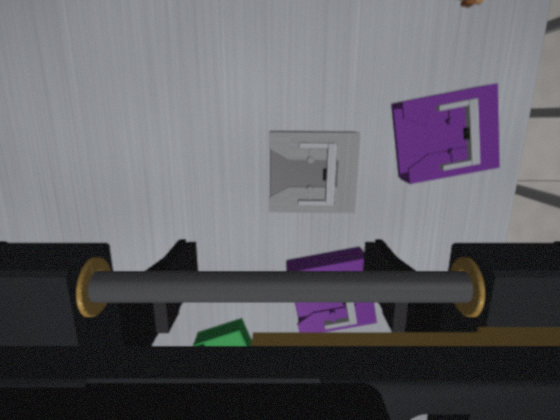

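Wrist view: the grey tray is at (314,172), its slot mouth at (272,170) facing −x and its clip at (325,175). Next is the tube.

>>> servo_tool --linear '[[-0.018,0.032,0],[-0.018,0.032,0],[-0.018,0.032,0],[-0.018,0.032,0],[-0.018,0.032,0],[-0.018,0.032,0],[0,0,0],[0,0,0],[0,0,0],[0,0,0],[0,0,0]]' --twist '[[0,0,0],[0,0,0],[0,0,0],[0,0,0],[0,0,0],[0,0,0],[0,0,0],[0,0,0],[0,0,0],[0,0,0],[0,0,0]]'

```text
t: 2.73
tcp_pos: [0.4694, 0.2305, 0.3024]
tcp_rot: [0.707, 0.002, 0.707, -0.002]
ft_force: [-0.0, -1.1, -0.9]
width: 1.001
```

Run:
```python
from h import *
im,d,K,T,c=frame("wrist"); cv2.imwrite("pics/w2.png",im[:,:,::-1]); np.savez("w2.npz",im=im,d=d,K=K,T=T)
o=r.get_obs();print(o["tcp_pos"],o["tcp_rot"],o["ft_force"])
P=pts(d,K,T)
m=(abs(P[...,0]-.472)<.04)&(abs(P[...,1]-.285)<.04)&(d>0)
for lo,hi in((.13,.15),(.02,.035)):
    k=m&(P[...,2]>lo)&(P[...,2]<hi); q=P[k]
    print(len(q),np.median(q[:,2]) if len(q) else 0, cv2.minEnclosingCircle(q[:,:2].astype(np.float32)) if len(q) else 0)
# expected rim pixel
g=im.max(2)
```

```text
[0.46924875 0.23079682 0.30236808] [ 0.7070225   0.00191976  0.70718543 -0.0020659 ] [-0.66729669  0.47102705  0.80069577]
925 0.14134083132785957 ((0.47404101490974426, 0.28859859704971313), 0.015941843390464783)
357 0.029952509228603708 ((0.47404512763023376, 0.28864410519599915), 0.02491411194205284)
```

View pics/w2.png

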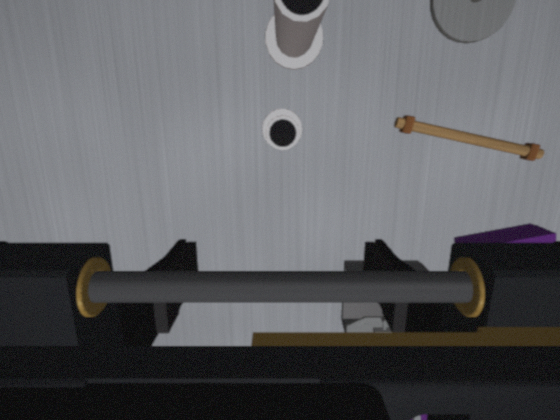

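The tube's rim (283,132) and collar give the same centre, (0.474, 0.2886), with radii 15.9 and 24.9 mm and rim z 0.141. That agrees with the first measurement to about 3 mm. Now descend and grasp.

>>> servo_tool --linear '[[0.0015,0.019,-0.01],[0.0015,0.019,-0.01],[0.0015,0.0195,-0.01],[0,0,-0.034],[0,0,-0.034],[0,0,-0.034],[0,0,-0.034],[0,0,-0.032],[0,0,0],[0,0,0]]' --twist '[[0,0,0],[0,0,0],[0,0,0],[0,0,0],[0,0,0],[0,0,0],[0,0,0],[0,0,0],[0,0,0],[0,0,0]]'

```text
t: 3.62
tcp_pos: [0.4726, 0.2889, 0.104]
tcp_rot: [0.706, 0.001, 0.708, -0.002]
ft_force: [0.8, 0.7, -0.0]
width: 0.999
```

>>> servo_tool --linear '[[0,0,0],[0,0,0],[0,0,0],[0,0,0],[0,0,0],[0,0,0],[0,0,0],[0,0,0],[0,0,0],[0,0,0]]' --twist '[[0,0,0],[0,0,0],[0,0,0],[0,0,0],[0,0,0],[0,0,0],[0,0,0],[0,0,0],[0,0,0],[0,0,0]]' --jaw 0.75

```text
t: 4.45
tcp_pos: [0.4729, 0.2897, 0.1045]
tcp_rot: [0.707, 0.001, 0.707, -0.001]
ft_force: [0.4, -1.2, 0.4]
width: 0.363
```

>>> servo_tool --linear '[[0,0,0.01],[0,0,0.02],[0,0,0.02],[0.004,-0.03,0],[0.004,-0.035,0],[0.004,-0.035,0],[0.004,-0.035,0],[0.004,-0.035,0],[0.004,-0.035,0],[0.003,-0.035,0],[0,0,0],[0,0,0]]' --twist '[[0,0,0],[0,0,0],[0,0,0],[0,0,0],[0,0,0],[0,0,0],[0,0,0],[0,0,0],[0,0,0],[0,0,0],[0,0,0],[0,0,0]]'

```text
t: 5.45
tcp_pos: [0.5002, 0.0476, 0.1551]
tcp_rot: [0.707, 0.002, 0.707, -0.003]
ft_force: [-0.4, 0.9, -1.4]
width: 0.361
```

>>> servo_tool --linear '[[0,0,0],[0,0,0],[0,0,0],[0,0,0]]' --twist '[[0,0,0],[0,0,0],[0,0,0],[0,0,0]]'

```text
t: 5.78
tcp_pos: [0.4999, 0.0509, 0.1547]
tcp_rot: [0.707, 0.0, 0.707, -0.0]
ft_force: [0.3, -0.2, -1.9]
width: 0.368
```

Run:
```python
from h import *
im,d,K,T,c=frame("wrist"); cv2.imwrite("pics/w3.png",im[:,:,::-1]); np.savez("w3.npz",im=im,d=d,K=K,T=T)
o=r.get_obs();print(o["tcp_pos"],o["tcp_rot"],o["ft_force"])
P=pts(d,K,T); m=(abs(P[...,2]-.046)<.003)&(abs(P[...,0]-.617)<.07)&(abs(P[...,1]-.048)<.065)
q=P[m];print(len(q),np.median(q[:,2]),cv2.minAreaRect(q[:,:2].astype(np.float32)),q.min(0),q.max(0))
z=o["tcp_pos"][2]+.036
m=(abs(P[...,2]-z)<.005)&(np.hypot(P[...,0]-o["tcp_pos"][0],P[...,1]-o["tcp_pos"][1])<.03); q=P[m]
print(len(q),z,np.median(q[:,2]),cv2.minEnclosingCircle(q[:,:2].astype(np.float32)))
```

```text
[0.49989103 0.05063501 0.15462817] [ 7.07129534e-01  5.66726533e-04  7.07083660e-01 -4.46764841e-04] [ 0.35707167 -0.267332   -0.65126967]
7296 0.04688428262894628 ((0.6191689968109131, 0.05192137882113457), (0.09580408036708832, 0.11110599339008331), 89.93067169189453) [0.56356267 0.00408626 0.04300797] [0.67476643 0.09985514 0.04898769]
2401 0.19062816833687357 0.19163469284231627 ((0.4982070326805115, 0.052381109446287155), 0.02242017723619938)
```

View pics/w3.png

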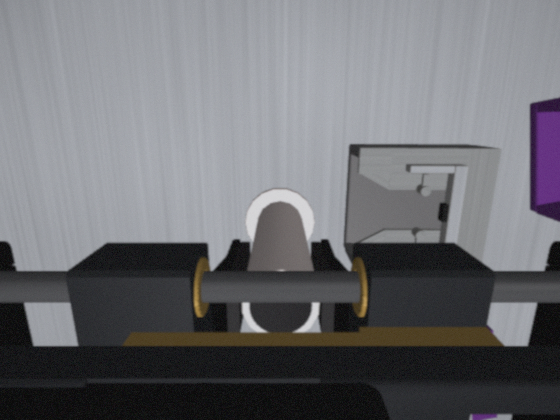

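Run:
```python
from h import *
from scipy.optimize import least_squares
f=np.load("w3.npz");im,d,K,T=f["im"],f["d"],f["K"],f["T"]
P=pts(d,K,T)
m=(im.min(2)>150)&(abs(P[...,2]-.08)<.006)&(np.hypot(P[...,0]-.5,P[...,1]-.051)<.04);q=P[m]
print(len(q),np.median(q[:,2]))
h=cv2.convexHull(q[:,:2].astype(np.float32))[:,0]
h=h[h[:,1]>.050]
s=least_squares(lambda p:np.hypot(h[:,0]-p[0],h[:,1]-p[1])-p[2],[.5,.05,.025],loss="soft_l1",f_scale=.001);print(s.x,np.abs(s.fun).max())
# slot edges: points below the plate (tray floor) seen through slot in the parallel part; use plate-height mask per x
for x in np.arange(.566,.640,.006):
    k=(abs(P[...,0]-x)<.0015)&(P[...,1]<.11)&(P[...,1]>0)
    lo=P[k&(P[...,2]>.043)&(P[...,2]<.05)]; print(round(x,3),"plate min y on +y side",lo[lo[:,1]>.05][:,1].min().round(4) if (lo[:,1]>.05).any() else None,"max on -y",lo[lo[:,1]<.05][:,1].max().round(4) if (lo[:,1]<.05).any() else None)
# edge line of +y side
k=(abs(P[...,2]-.0469)<.002)&(P[...,1]>.08)&(P[...,1]<.11)
X=np.arange(.57,.672,.006);Y=[P[k&(abs(P[...,0]-x)<.002)][:,1].max() for x in X]
print(np.polyfit(X-.6186,Y,1))
```

```text
1405 0.08021037911603265
[0.50174172 0.04998565 0.02467056] 0.00024418544577202786
0.566 plate min y on +y side 0.0794 max on -y 0.0217
0.572 plate min y on +y side 0.0762 max on -y 0.0243
0.578 plate min y on +y side 0.0729 max on -y 0.0277
0.584 plate min y on +y side 0.0696 max on -y 0.0311
0.59 plate min y on +y side 0.0671 max on -y 0.0332
0.596 plate min y on +y side 0.0672 max on -y 0.0331
0.602 plate min y on +y side 0.0673 max on -y 0.033
0.608 plate min y on +y side 0.0673 max on -y 0.0329
0.614 plate min y on +y side 0.071 max on -y 0.0358
0.62 plate min y on +y side 0.0695 max on -y 0.0331
0.626 plate min y on +y side 0.0671 max on -y 0.0329
0.632 plate min y on +y side 0.0517 max on -y 0.0327
0.638 plate min y on +y side 0.0876 max on -y None
[-0.00473338  0.09967812]
```

In the same view, the slot's centre line is at y 0.0501 and the held tube's collar at y 0.0500, so they are aligned. Tray front is at x ≈ 0.562 and the stop near 0.617 in TCP terms. Now lower to slot height.

>>> servo_tool --linear '[[0,0,-0.013],[0,0,-0.013],[0,0,-0.013],[0,0,0],[0,0,0],[0,0,0],[0,0,0],[0,0,0],[0,0,0]]' --twist '[[0,0,0],[0,0,0],[0,0,0],[0,0,0],[0,0,0],[0,0,0],[0,0,0],[0,0,0],[0,0,0]]'

```text
t: 6.58
tcp_pos: [0.5003, 0.0498, 0.1161]
tcp_rot: [0.707, 0.001, 0.707, -0.001]
ft_force: [1.4, 0.4, -1.2]
width: 0.358
```

```bash
cat > c.py <<'E'
from h import *
from scipy.optimize import least_squares
o=r.get_obs();im,d,K,T,c=frame("wrist");P=pts(d,K,T);p=o["tcp_pos"];print(p,o["tcp_rot"].round(4),o["ft_force"])
zc=p[2]-.0343-.070+.029
m=(im.min(2)>150)&(abs(P[...,2]-zc)<.008)&(np.hypot(P[...,0]-p[0],P[...,1]-p[1])<.04);q=P[m]
h=cv2.convexHull(q[:,:2].astype(np.float32))[:,0];h=h[h[:,1]>p[1]]
s=least_squares(lambda v:np.hypot(h[:,0]-v[0],h[:,1]-v[1])-v[2],[p[0],p[1],.025],loss="soft_l1",f_scale=.001)
print("collar",s.x,np.median(q[:,2]),"plate z",np.median(P[(abs(P[...,2]-.046)<.003)&(abs(P[...,0]-.617)<.05)&(abs(P[...,1]-.08)<.015)][:,2]))
E
python3 c.py
```

```text
[0.50027764 0.04977501 0.1161063 ] [ 0.7074  0.001   0.7068 -0.0011] [ 1.42499019  0.39888893 -1.17414331]
collar [0.50218949 0.04889646 0.02470048] 0.041655631672818896 plate z 0.04683872263704468
```

>>> servo_tool --linear '[[0.01,0.001,0],[0.012,0,0],[0.012,0,0],[0.012,0,0],[0.012,0,0],[0.012,0,0],[0,0,0],[0,0,0],[0,0,0],[0,0,0]]' --twist '[[0,0,0],[0,0,0],[0,0,0],[0,0,0],[0,0,0],[0,0,0],[0,0,0],[0,0,0],[0,0,0],[0,0,0]]'

```text
t: 7.47
tcp_pos: [0.5695, 0.0508, 0.1155]
tcp_rot: [0.707, 0.001, 0.707, -0.001]
ft_force: [-1.3, 0.1, -0.7]
width: 0.361
```

Run:
```python
from h import *
im,d,K,T,c=frame("wrist"); a=im[60:345,100:560]; cv2.imwrite("pics/w4.png",cv2.resize(a,None,fx=1.7,fy=1.7)[:,:,::-1]);o=r.get_obs();print(o["tcp_pos"],o["tcp_rot"].round(4),o["ft_force"])
```

```text
[0.56953345 0.05075064 0.11562139] [ 0.7071  0.0009  0.7071 -0.0011] [-0.42889845 -0.3328769  -1.49351706]
```

View pics/w4.png

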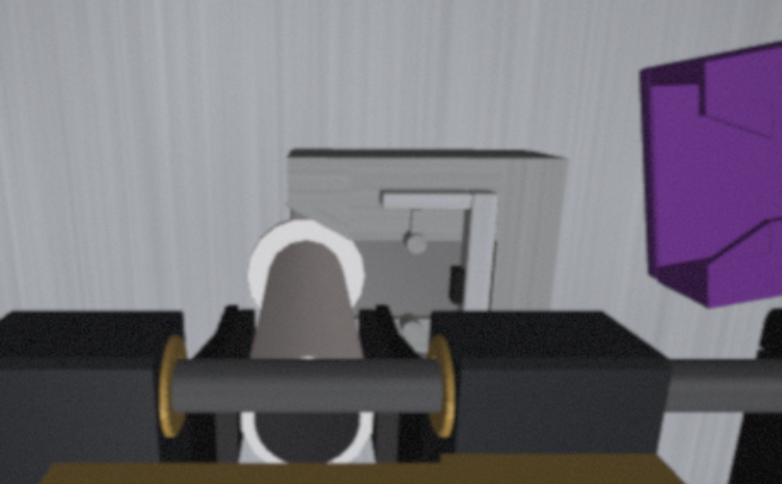

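The collar (305,270) has entered the mouth. I need to check by depth that it sits below the plate level.

```bash
python3 c.py
```

```text
[0.56953345 0.05075064 0.11562139] [ 0.7071  0.0009  0.7071 -0.0011] [-0.42889845 -0.3328769  -1.49351706]
collar [0.57126092 0.05106274 0.02424119] 0.04115074998918311 plate z 0.046942740744713135
```

Collar top is at ≈0.040, below the plate's underside at 0.042. Continuing into the parallel part.

>>> servo_tool --linear '[[0.006,-0.001,0],[0.006,0,0],[0.006,0,0],[0.005,0,0],[0.005,0,0],[0,0,0],[0,0,0],[0,0,0]]' --twist '[[0,0,0],[0,0,0],[0,0,0],[0,0,0],[0,0,0],[0,0,0],[0,0,0],[0,0,0]]'

```text
t: 8.23
tcp_pos: [0.5979, 0.0498, 0.1155]
tcp_rot: [0.707, 0.001, 0.707, -0.001]
ft_force: [-0.2, 0.2, -1.5]
width: 0.359
```

```bash
python3 c.py
```

```text
[0.59788802 0.0498235  0.11545648] [ 0.7071  0.001   0.7071 -0.001 ] [-0.17995992  0.16530489 -1.49694062]
collar [0.59943017 0.04774737 0.02498722] 0.041003740587504 plate z 0.046926569014473646
```

In the slot with no side force. Now creep through the rollers.

>>> servo_tool --linear '[[0.002,0,0],[0.002,0,0],[0.002,0,0],[0.002,0,0],[0,0,0],[0,0,0]]' --twist '[[0,0,0],[0,0,0],[0,0,0],[0,0,0],[0,0,0],[0,0,0]]'

```text
t: 8.78
tcp_pos: [0.6055, 0.05, 0.1152]
tcp_rot: [0.707, 0.001, 0.708, -0.001]
ft_force: [-4.4, 2.3, -1.1]
width: 0.365
```

>>> servo_tool --linear '[[0.0015,0,0],[0.0015,0,0],[0,0,0],[0,0,0]]' --twist '[[0,0,0],[0,0,0],[0,0,0],[0,0,0]]'

```text
t: 9.12
tcp_pos: [0.6081, 0.0499, 0.115]
tcp_rot: [0.706, 0.001, 0.708, -0.001]
ft_force: [-5.0, 1.1, -1.0]
width: 0.358
```

>>> servo_tool --linear '[[0.0015,0,0],[0.0015,0,0],[0,0,0],[0,0,0]]' --twist '[[0,0,0],[0,0,0],[0,0,0],[0,0,0]]'

```text
t: 9.45
tcp_pos: [0.6112, 0.0499, 0.115]
tcp_rot: [0.706, 0.001, 0.708, -0.001]
ft_force: [-5.2, 1.0, -2.4]
width: 0.361
```

>>> servo_tool --linear '[[0.0015,0,0],[0.001,0,0],[0,0,0],[0,0,0]]' --twist '[[0,0,0],[0,0,0],[0,0,0],[0,0,0]]'

```text
t: 9.78
tcp_pos: [0.6138, 0.0498, 0.1151]
tcp_rot: [0.707, 0.001, 0.708, -0.001]
ft_force: [-5.0, 2.4, -2.6]
width: 0.363
```

>>> servo_tool --linear '[[0.001,0.0005,0],[0,0,0],[0,0,0],[0,0,0]]' --twist '[[0,0,0],[0,0,0],[0,0,0],[0,0,0]]'

```text
t: 10.12
tcp_pos: [0.615, 0.0502, 0.1152]
tcp_rot: [0.707, 0.001, 0.707, -0.001]
ft_force: [-4.3, 1.2, -3.1]
width: 0.363
```

>>> servo_tool --linear '[[0.001,0,0],[0,0,0],[0,0,0],[0,0,0]]' --twist '[[0,0,0],[0,0,0],[0,0,0],[0,0,0]]'

```text
t: 10.45
tcp_pos: [0.6166, 0.0501, 0.1155]
tcp_rot: [0.707, 0.001, 0.707, -0.001]
ft_force: [-2.8, 1.3, -4.6]
width: 0.362
```

>>> servo_tool --linear '[[0.001,0,0],[0,0,0],[0,0,0],[0,0,0]]' --twist '[[0,0,0],[0,0,0],[0,0,0],[0,0,0]]'

```text
t: 10.78
tcp_pos: [0.6169, 0.0502, 0.1155]
tcp_rot: [0.707, 0.001, 0.708, -0.001]
ft_force: [-6.2, 1.1, -1.1]
width: 0.362
```

The force eased and then rose: the stop is reached. Now press gently.

>>> servo_tool --linear '[[0.0005,0,0],[0,0,0],[0,0,0]]' --twist '[[0,0,0],[0,0,0],[0,0,0]]'

```text
t: 11.03
tcp_pos: [0.6171, 0.0502, 0.1155]
tcp_rot: [0.706, 0.001, 0.708, -0.001]
ft_force: [-9.2, 0.4, -0.3]
width: 0.361
```

>>> servo_tool --linear '[[0.0005,0,0],[0,0,0],[0,0,0]]' --twist '[[0,0,0],[0,0,0],[0,0,0]]'

```text
t: 11.28
tcp_pos: [0.6172, 0.0502, 0.1155]
tcp_rot: [0.706, 0.001, 0.708, -0.001]
ft_force: [-9.4, 0.6, 1.1]
width: 0.357
```

>>> servo_tool --linear '[[0.0005,0,0],[0,0,0],[0,0,0]]' --twist '[[0,0,0],[0,0,0],[0,0,0]]'

```text
t: 11.53
tcp_pos: [0.6174, 0.0502, 0.1155]
tcp_rot: [0.706, 0.001, 0.708, -0.001]
ft_force: [-11.8, 1.1, 2.7]
width: 0.362
```

>>> servo_tool --linear '[[0.0005,0,0],[0,0,0],[0,0,0]]' --twist '[[0,0,0],[0,0,0],[0,0,0]]'

```text
t: 11.78
tcp_pos: [0.6175, 0.0503, 0.1155]
tcp_rot: [0.706, 0.001, 0.709, -0.001]
ft_force: [-12.8, 0.8, 4.1]
width: 0.358
```

>>> servo_tool --linear '[[0.0006,0,0],[0,0,0],[0,0,0],[0,0,0]]' --twist '[[0,0,0],[0,0,0],[0,0,0],[0,0,0]]'

```text
t: 12.12
tcp_pos: [0.6178, 0.0503, 0.1155]
tcp_rot: [0.705, 0.001, 0.709, -0.001]
ft_force: [-14.7, 0.2, 5.2]
width: 0.362
```

>>> servo_tool --linear '[[0.0004,0,0],[0,0,0],[0,0,0],[0,0,0]]' --twist '[[0,0,0],[0,0,0],[0,0,0],[0,0,0]]'

```text
t: 12.45
tcp_pos: [0.6179, 0.0503, 0.1155]
tcp_rot: [0.705, 0.001, 0.709, -0.001]
ft_force: [-16.1, -0.5, 6.2]
width: 0.366
```

Pressed at 16 N. Now relax to a light push, then release.

>>> servo_tool --linear '[[-0.0008,0,0],[-0.0008,0,0],[0,0,0],[0,0,0]]' --twist '[[0,0,0],[0,0,0],[0,0,0],[0,0,0]]'

```text
t: 12.78
tcp_pos: [0.6174, 0.0502, 0.1155]
tcp_rot: [0.706, 0.001, 0.708, -0.001]
ft_force: [-10.7, 0.5, 2.4]
width: 0.358
```

>>> servo_tool --linear '[[0,0,-0.0005],[0,0,-0.0005],[0,0,0],[0,0,0]]' --twist '[[0,0,0],[0,0,0],[0,0,0],[0,0,0]]'

```text
t: 13.12
tcp_pos: [0.6175, 0.0504, 0.1153]
tcp_rot: [0.706, 0.001, 0.708, -0.001]
ft_force: [-13.4, 1.0, 8.5]
width: 0.359
```

>>> servo_tool --linear '[[-0.0008,0,0.0006],[-0.0006,0,0],[0,0,0],[0,0,0]]' --twist '[[0,0,0],[0,0,0],[0,0,0],[0,0,0]]'

```text
t: 13.45
tcp_pos: [0.617, 0.0502, 0.1154]
tcp_rot: [0.707, 0.001, 0.707, -0.001]
ft_force: [-6.9, 0.7, 1.0]
width: 0.364
```

>>> servo_tool --linear '[[0,0,0],[0,0,0],[0,0,0],[0,0,0],[0,0,0],[0,0,0],[0,0,0]]' --twist '[[0,0,0],[0,0,0],[0,0,0],[0,0,0],[0,0,0],[0,0,0],[0,0,0]]' --jaw 0.2

```text
t: 14.03
tcp_pos: [0.6177, 0.0502, 0.1153]
tcp_rot: [0.707, 0.001, 0.707, -0.001]
ft_force: [-0.8, 0.4, -0.1]
width: 0.771
```

Released. Retract straight up and inspect.

>>> servo_tool --linear '[[0,0,0.01],[0,0,0.02],[0,0,0.03],[0,0,0.035],[0,-0.02,0.035],[0,-0.03,0.025],[0,-0.02,0.015],[0,0,0],[0,0,0],[0,0,0],[0,0,0],[0,0,0]]' --twist '[[0,0,0],[0,0,0],[0,0,0],[0,0,0],[0,0,0],[0,0,0],[0,0,0],[0,0,0],[0,0,0],[0,0,0],[0,0,0],[0,0,0]]'

```text
t: 15.03
tcp_pos: [0.6171, -0.0185, 0.2845]
tcp_rot: [0.707, 0.001, 0.708, -0.0]
ft_force: [-0.0, -1.0, -0.2]
width: 0.802
```

Run:
```python
from h import *
o=r.get_obs();im,d,K,T,c=frame("wrist"); np.savez("w5.npz",im=im,d=d,K=K,T=T); P=pts(d,K,T);print(o["tcp_pos"])
s,_=r.grab_frame("side")
a=cv2.resize(im[80:300,190:450],None,fx=2,fy=2); b=cv2.resize(s[150:290,230:330],(314,440))
cv2.imwrite("pics/end.png",np.hstack([a[:440],b])[:,:,::-1]);
m=(P[...,2]>.12)&(abs(P[...,0]-.62)<.04)&(abs(P[...,1]-.05)<.04);q=P[m]
print("rim",np.median(q[:,2]),np.percentile(q[:,2],99),cv2.minEnclosingCircle(q[q[:,2]>np.median(q[:,2])-.004][:,:2].astype(np.float32)))
m=(abs(P[...,2]-.0465)<.003)&(abs(P[...,0]-.617)<.07)&(abs(P[...,1]-.048)<.065);print("plate",cv2.minAreaRect(P[m][:,:2].astype(np.float32)))
for x in (.592,.598,.604):
    k=P[(abs(P[...,0]-x)<.0015)&(abs(P[...,2]-.0465)<.0025)&(abs(P[...,1]-.05)<.04)][:,1]; print(x,k[k>.05].min(),k[k<.05].max())
```

```text
[ 0.61710449 -0.01851235  0.28450774]
rim 0.3642750998515999 0.4396306485635971 ((0.6200092434883118, 0.014982295222580433), 0.040337271988391876)
plate ((0.6189762353897095, 0.04953622445464134), (0.10017498582601547, 0.11019786447286606), 89.5763168334961)
0.592 0.067082955762939 0.03197556488802901
0.598 0.06712187980763651 0.04414636592211989
0.604 0.06708516359245585 0.03193898946229645
```

View pics/end.png

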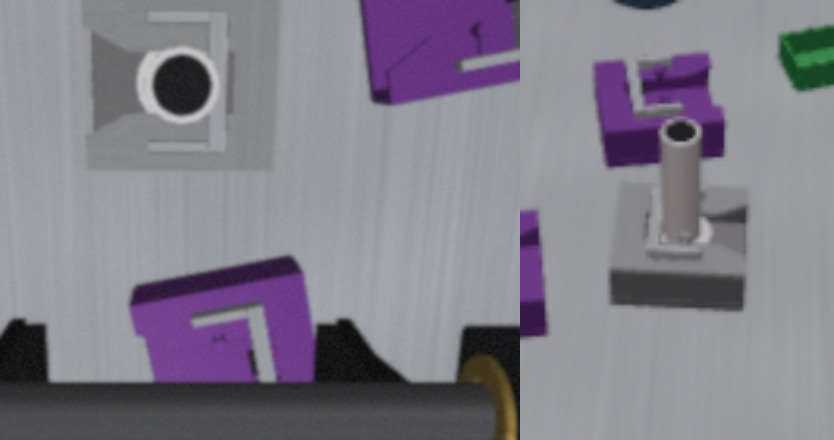

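The tube stands in the slot against the clip (rim at (180,83) left, (680,130) right). One numeric check of the rim, from the saved frame.

Run:
```python
from h import *
f=np.load("w5.npz");P=pts(f["d"],f["K"],f["T"])
m=(P[...,2]>.13)&(P[...,2]<.17)&(abs(P[...,0]-.62)<.04)&(abs(P[...,1]-.05)<.04);q=P[m];z=np.median(q[:,2])
q=q[abs(q[:,2]-z)<.004];print(z,cv2.minEnclosingCircle(q[:,:2].astype(np.float32)),np.linalg.lstsq(np.c_[q[:,:2]-q[:,:2].mean(0),np.ones(len(q))],q[:,2],rcond=None)[0])
```

```text
0.15227828138478192 ((0.6197459697723389, 0.04939218983054161), 0.015905940905213356) [-0.01993827  0.00600942  0.15228075]
```

```bash
python3 -c "
from rig import r
o=r.get_obs();print(o['t'],o['ft_force'],o['width']);print(r.sign_off())"
```

```text
15.1333 [-0.95075417  0.04798701 -0.0458936 ] 0.7990512357807957
the job is handed in; nothing more can be done
None
```

I put the small collared seed tube in the grey tray's slot, with its collar under the plate, and handed the job in at about 15 s. It is pressed against the clip's stop. The sign-off gave no verdict.

- **Insertion:** The tube went in with the collar top about 2 mm below the plate's underside. Pushing between the rollers took about 5 N, which eased to about 3 N and then rose at the stop. I pressed up to 16 N, backed off to about 7 N, released and retracted. The arm touches nothing now.
- **Tube position after release:** The rim is 15.9 mm in radius, at z ≈ 0.151 m, so the foot is on the tray floor. It is within about 0.2 mm of the slot's middle. Its x matches the position felt at the stop to about 1 mm.
- **Upright:** The fitted tilt is about 0.02 rad, mostly depth noise.
- **Bystanders:** The arm never went near the scoop, bird bath or perch. I did not re-measure where they are.
- **Disagreements:** The wrist camera read x about 2 mm larger than the tool position, and 3–5 mm larger than the top camera. I corrected for this using the tube in the gripper. A few single collar readings were off by 1–2 mm in y, though no side force above about 2.4 N showed up.
- **Not measured:** I could not read the buffer directly. That it is flush is inferred from the force rise and the tube's final position.

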